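Pull the charger and hold the power station's weather cover shut

TASK

Pack up the power station on the craft table: pull the white charger out of its socket and set it down in the green tray, then swing the orange weather cover down over the socket. Turn the cover's black wing fastener until it lines up with the two white marks, so that its crossbar can drop through the slot underneath, then press the cover fully home against its frame and finish while still holding it pressed there, so that I can put in the corner screws. Leave the painted tray, the paint jar and the glue bottle alone.

Things in the scene. Friction and masses are not known exactly. Their poses are not given: they have to be found in the camera images.
- power_station: Grey portable power station, fixed; case 320 x 220 x 140 mm (x, y, z). Origin: centre of its underside, on the table; z up, x from the front panel (near side, display) to the back. On its top stands a black frame 16 mm high, 7 mm thick, outside 170 (x) by 152 (y) mm, centred. Socket centre at x +20, y 0, its face at z 140. Cover hinge line at x +85, z 156, parallel to y.
- slot (a point): Middle of the slot for the fastener's crossbar, at the top of its steel plate inside the near end of the frame (power station x -50, y 0, z 151); axes as the power station. Slot 32 mm along y, 11 mm along x. A rubber seal on the frame's near bar stands 5 mm proud and pushes the cover up until it is pressed home (about 7 N down at the fastener).
- charger: White plug-in charger (no cable), about 0.08 kg: case 44 x 44 x 46 mm high; under it a round plug base 37 mm across, 15 mm deep, and two round-tipped pins ending 34 mm below the case. Origin: centre of the case's underside; z up out of the socket, pins side by side along y. Starts fully plugged in, pins down, case on the socket face; two sprung clips hold it (about 12 N to pull straight up).
- oddments_tray: Green metal tray, loose, open on top, 190 x 140 x 28 mm (x, y, z), walls and floor 4 to 5 mm. Origin at the centre of its underside. May stand on either side of the power station.
- cover (a joint): Orange weather cover hinged at the frame's far side, plate 172 (hinge to free edge) x 152 x 6 mm, underside on the hinge line. Rad: 0 flat on the frame, 1.5 to 1.75 at the start (standing; stop at 1.95); closes towards the front panel. Stiff hinge; below about 1.1 it falls slowly (2 s). Fastener out of line: stays ajar at about 0.067. In line: can drop to the seal, about 0.03. Pressed home: 0.
- cover_edge (a point): Middle of the cover's free edge (middle of its thickness), 172 mm from the hinge; x and z as the power station's when closed, turning with the cover.
- fastener (a joint): Black wing fastener on the cover's outside, 135 mm from the hinge, mid-width: wing 36 long, 10 thick, top 24 mm above the cover, on a round foot 26 across, 4 high; crossbar under the cover along the wing. Rad, growing anticlockwise seen from outside: 0 = wing along the hinge direction, in line with the white marks and slot; passes within 0.2. Range -0.5 to 1.57; starts at 0.6 to 1.35.
- wing (a point): Middle of the fastener's wing, 14 mm above the cover's outer face, on the turning axis. Its axes turn with the fastener: y along the wing, z out of the cover.
- painted_tray: Bystander: white wooden tray with blue sides and painted flowers, 190 x 140 x 42 mm, on the other side of the power station. Origin at the centre of its underside.
- paint_jar: Bystander: blue-labelled paint jar, 60 mm across, 65 mm high. Origin at the centre of its underside.
- glue_bottle: Bystander: white glue bottle with an orange cap, 54 mm across, 130 mm high. Origin at the centre of its underside.
Not all that is in view belongs to the job. What is shaped like the charger but purple or turquoise is not meant.

How it is judged:
By the outcome, as a careful person would: the job done as asked, in the order asked, and still so for the second after the job is handed in, while the arm keeps its last pose, push and grip.
It also fails if it takes over 67 s, if anything falls off the work surface, if the arm or the gripper's body presses on something with over 40 N, if the wrist force passes 120 N, or if a joint passes its speed limit or range.

ROBOT

A 6-joint arm with a two-finger parallel gripper is mounted at the origin on the work surface. World frame = base frame: x ahead of the robot, y to its left, z up, the work surface at z = 0. Lengths are in m, angles in rad, forces in N, time in s.
With the tool pointing down it reaches from about 0.3 to 0.775 m from the base axis. Payload 14.6 kg.
Tool frame: the origin (TCP) lies at the very end of the fingers, on their centre line; the grasp point (between the pads) lies 19 mm behind it; y points along the fingers, x is the direction in which the jaws open and shut, and the axes are right-handed (so a half turn about y gives the same grasp; the last joint's range is limited). The gripper opens to 94 mm and grips with 3 to 60 N. Pads are 16 mm wide; open, the fingers measure 119 mm over their backs; the gripper's body (75 mm by 177 mm) begins 78 mm behind the grasp point.
Start: joints at [1.189, 0.3, 1.521, -0, 1.321, -0.067], TCP at [0.17, 0.523, 0.205] pointing down, gripper open.
Joint ranges: [-3.03, 3.03], [-0.79, 2.21], [0.23, 2.52], [-1.04, 4.18], [0, 3.07], [-2.55, 2.55]. Speed limits (rad/s): [2.22, 2.22, 2.57, 3.14, 3.14, 3.14].

INTERFACE

Orientations are given as [roll, pitch, yaw] about the fixed x, y, z axes, in that order (R = Rz(yaw) Ry(pitch) Rx(roll)).
In Python, from station import get_obs, cams, hand_in gives the robot as it stands. The module is installed in compiled form; this text tells all that it offers.
- The arm moves only by the tool step_arm, never from a script. Its argument "plan" is a list of rows, each an object with "grip": the closure, from -1 (fully open) to 1 (shut), so that 0 is half open; "slide": the shift along the tool's x, y, z in m, a list of three; "spin": the turn about the tool's y in degrees. A call has 1 to 20 rows; each row shifts and turns the commanded pose from where the row before left it, along the tool's axes as they then stand; what a row does not reach is not made up. A row lasts 1/12 s, in which the tool goes at most 41.7 mm and 7.16 degrees, less where a joint would pass 70% of its speed; a pose out of reach is approached as far as the arm can. A call is refused whole if a number of a shift passes 0.0417 or a number of a turn 7.16, either way. A call with a gripper value outside its range is refused whole. The fingers move at their own pace and stop on an object; "force" is the grip in N (left out, the last holds). Time passes only in rows, so rows that do not move let the fingers close. It gives the time, the measured TCP pose, the force and the opening at its end, in the units of the state.
- get_obs(): the state, without advancing time (a new reading comes with each control period).
- cams.camera(name): name is "side" or "top" or "wrist"; returns the picture (480x640x3 uint8, blue, green, red); there is no depth.
- cams.calibration(name): a dict with "K" (3x3 intrinsics, pixels), "T" (4x4, takes a point from camera to world coordinates). Camera axes: x right, y up, looking along -z (the intrinsics and any distortion apply to the point x, -y, -z); pixel columns grow to the right and rows downward; lengths in m; the calibration is good to about 2 mm. A picture is of the moment at which its call begins: read the wrist's pose just before it. calibration takes no time and is no camera call; for the wrist camera it gives the pose at the moment of the call.
- hand_in(): hands the job in, once; it reports no verdict.
The state is a dict: "time_s": time; "qpos": joint angles; "joint_vel": joint speeds; "tau": joint torques, N m; "ee_pos": TCP position; "eef_rot": TCP orientation; "force": force on the tool from outside, world axes, zero at the start; "moment": the same for the moment, N m; "grip_width": finger opening in m.
Only numpy, scipy, OpenCV 4.12 (cv2) and the standard library are available. Lean on these libraries where they do the work, as an engineer would, in place of code of your own. Each camera call takes 0.05 s, during which the arm holds its last target.

## Working session

There is one attempt and no reset: what is moved stays moved. The work goes in short steps, Python scripts to look and compute and a tool call to move; the robot and the scene stay as the last step left them, time stands still between calls to the robot, and variables do not carry over. Pictures are saved under pics/ and viewed, and the job is handed in when it is done.

Besides the shell and the picture viewer there is one more tool, called after "Call:" as name([rows], argument=value, ...), one row to a line, values as JSON. step_arm: Moves the arm, as the interface text tells. Its arguments: {"type":"object","properties":{"plan":{"type":"array","items":{"type":"object","properties":{"grip":{"type":"number"},"slide":{"type":"array","items":{"type":"number"}},"spin":{"type":"number"}}}},"force":{"type":"number"}},"required":["plan"]}

```bash
mkdir -p pics
python3 - <<'E'
from station import get_obs, cams
import cv2
o=get_obs()
for k,v in o.items(): print(k,v)
for n in ("side","top","wrist"):
    c=cams.calibration(n); print(n,c)
    cv2.imwrite(f"pics/{n}0.png",cams.camera(n))
E
```

```text
time_s 0.0
qpos [ 1.18941547e+00  3.00469059e-01  1.52162064e+00 -3.10463988e-05
  1.32070358e+00 -6.65778219e-02]
joint_vel [0.00111428 0.00023744 0.00042404 0.00032631 0.00133603 0.00086892]
tau [ 1.73451699e-03 -5.31806266e+01 -3.52745068e+01  7.08763953e-02
  2.43299321e-02 -1.34949869e-04]
ee_pos [0.17019008 0.52271025 0.20487072]
eef_rot [-1.57074646e+00  1.19996968e-03  1.25600102e+00]
force [-0.35446913  0.06877617  0.09075377]
moment [-0.0255249   0.00868887 -0.04070461]
grip_width 0.09412368148499915
side {'K': array([[466.77461373,   0.        , 313.00261297],
       [  0.        , 466.77461373, 249.29954707],
       [  0.        ,   0.        ,   1.        ]]), 'T': array([[ 0.97296078,  0.1646637 , -0.16196663,  0.42372294],
       [-0.23069957,  0.65888262, -0.71599679, -0.59550469],
       [-0.01118169,  0.73400243,  0.67905479,  0.68918462],
       [ 0.        ,  0.        ,  0.        ,  1.        ]])}
top {'K': array([[480.13212912,   0.        , 328.9717032 ],
       [  0.        , 480.13212912, 246.25348994],
       [  0.        ,   0.        ,   1.        ]]), 'T': array([[-0.21410149,  0.95620726, -0.19957011,  0.38845088],
       [-0.9768095 , -0.20999044,  0.04179978,  0.01792224],
       [-0.00193856,  0.20389137,  0.9789916 ,  0.95959296],
       [ 0.        ,  0.        ,  0.        ,  1.        ]])}
wrist {'K': array([[352.30405373,   0.        , 317.01345855],
       [  0.        , 352.30405373, 244.58747208],
       [  0.        ,   0.        ,   1.        ]]), 'T': array([[ 0.30822434, -0.92543563, -0.22037844,  0.10592615],
       [ 0.95131272,  0.29950605,  0.07280277,  0.54309396],
       [-0.0013696 , -0.2320884 ,  0.97269373,  0.38397205],
       [ 0.        ,  0.        ,  0.        ,  1.        ]])}
```

View pics/side0.png

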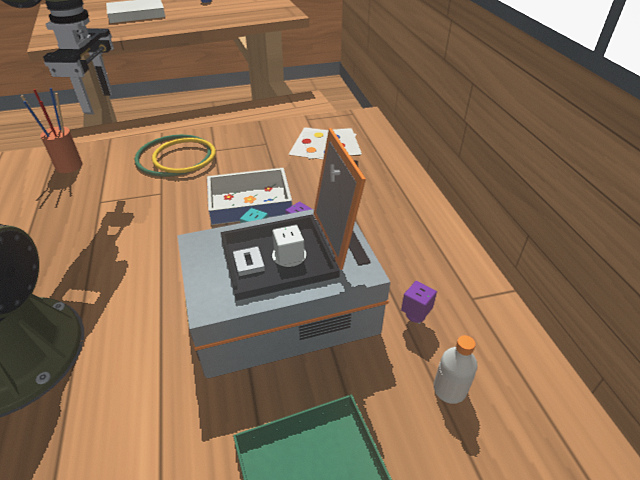

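View pics/top0.png

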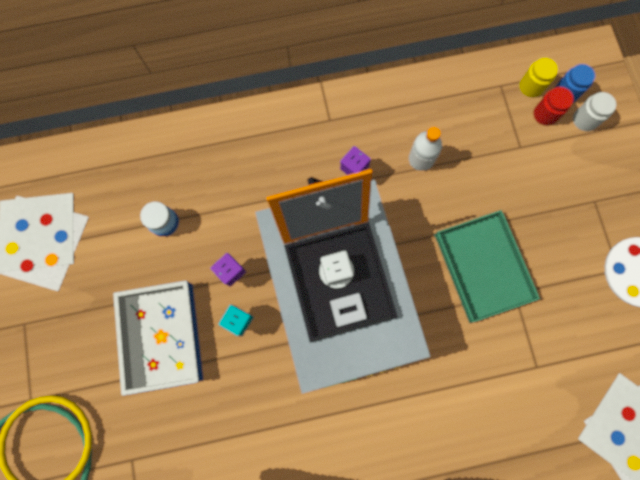

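View pics/wrist0.png

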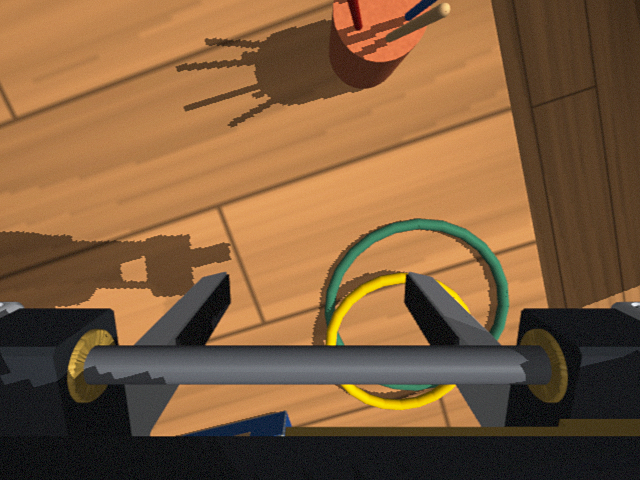

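The top view shows the white charger in the socket at (336,267). Lookalikes are purple at (355,160), purple at (228,269) and turquoise at (235,320). The green tray is at (488,267), to the right. The cover stands open. I'll crop close to check.

Run:
```python
import cv2
t=cv2.imread("pics/top0.png"); s=cv2.imread("pics/side0.png")
cv2.imwrite("pics/tc.png",cv2.resize(t[160:400,245:445],None,fx=3,fy=2.5*1,interpolation=cv2.INTER_CUBIC))
cv2.imwrite("pics/tray.png",cv2.resize(t[200:330,425:550],None,fx=4,fy=4,interpolation=cv2.INTER_CUBIC))
cv2.imwrite("pics/sc.png",cv2.resize(s[120:390,170:400],None,fx=2.2,fy=2.2,interpolation=cv2.INTER_CUBIC))
```

```text
(no output)
```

View pics/tc.png

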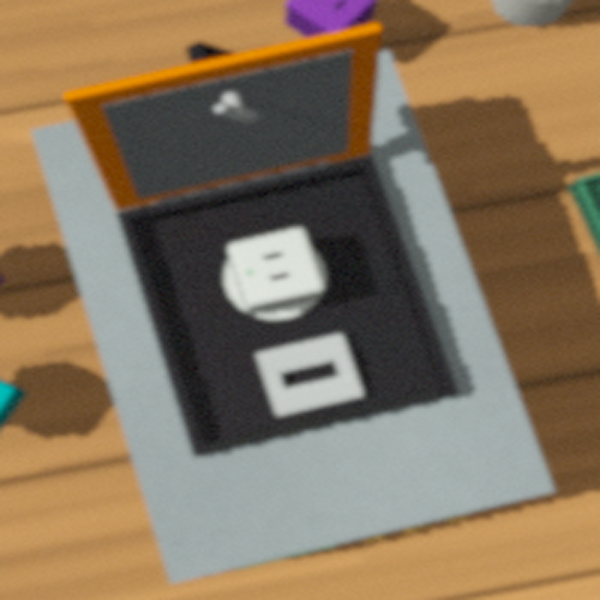

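View pics/tray.png

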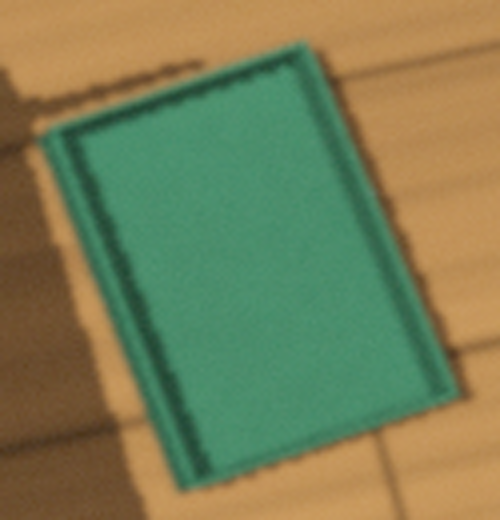

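View pics/sc.png

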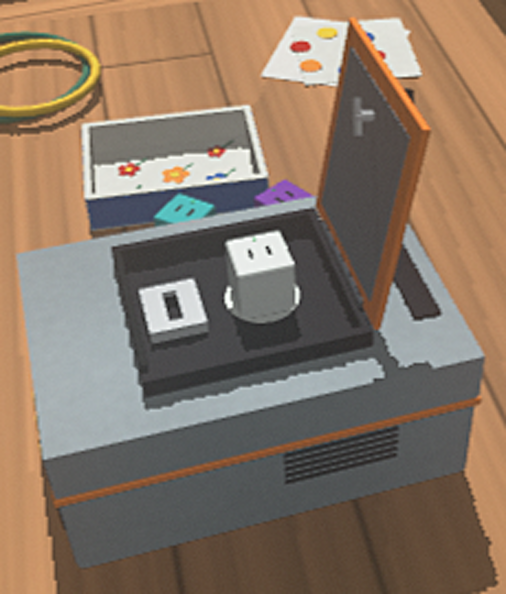

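The crop confirms it: white charger with its pins' face in the socket, cover standing, slot plate nearest the front. Next I fit the poses.

```bash
cat > h.py <<'E'
import numpy as np
from station import get_obs, cams
from scipy.spatial.transform import Rotation as R
def proj(c,P):
    P=np.atleast_2d(P);T=c["T"];p=(P-T[:3,3])@T[:3,:3]
    q=np.c_[p[:,0],-p[:,1],-p[:,2]]@c["K"].T
    return q[:,:2]/q[:,2:]
def w(pose,L):
    x,y,a=pose; L=np.atleast_2d(L)
    return L@R.from_euler('z',a).as_matrix().T+[x,y,0]
E
python3 - <<'E'
from h import *
from scipy.optimize import least_squares
ct,cs=cams.calibration("top"),cams.calibration("side")
tc=lambda u,v:(245+u/3,160+v/2.5)
sc=lambda u,v:(170+u/2.2,120+v/2.2)
tr=lambda u,v:(425+u/4,200+v/4)
L=1e-3*np.array([[160,110,140],[160,-110,140],[-160,-110,140],[-160,110,140],[-50,0,151]])
U=np.array([tc(33,130),tc(390,52),tc(553,492),tc(172,582),tc(309,375)])-0.4
Ls=1e-3*np.array([[-160,110,140],[160,-110,140],[-160,-110,140],[-50,0,151]])
Us=np.array([sc(17,256),sc(483,357),sc(45,460),sc(174,304)])-0.3
f=lambda p:np.r_[(proj(ct,w(p,L))-U).ravel(),(proj(cs,w(p,Ls))-Us).ravel()]
r=least_squares(f,[.4,0,0.2]);p=r.x
print(p,np.round(r.fun.reshape(-1,2),1).tolist())
fc=lambda q:np.r_[(proj(ct,w(q,1e-3*np.array([[22,22,186],[22,-22,186],[-22,-22,186],[-22,22,186]])))-[tc(226,242),tc(305,226),tc(326,290),tc(245,310)]).ravel(),
 (proj(cs,w(q,1e-3*np.array([[-22,22,186],[22,22,186],[22,-22,186],[-22,-22,186]])))-[sc(225,240),sc(287,231),sc(298,268),sc(233,275)]).ravel()]
rc=least_squares(fc,w(p,[.02,0,0])[0,:2].tolist()+[p[2]])
print("charger",rc.x,"expected",w(p,[.02,0,0]),np.round(rc.fun,1))
def cov(th,r,y,h): return np.array([.085-r*np.cos(th)+h*np.sin(th),y,.156+r*np.sin(th)+h*np.cos(th)])
fh=lambda t:np.r_[(proj(ct,w(p,[cov(t[0],.172,.076,.006),cov(t[0],.172,-.076,.006)]))-[tc(67,97),tc(380,25)]).ravel(),
 (proj(cs,w(p,[cov(t[0],.172,.076,.003),cov(t[0],.172,-.076,.006)]))-[sc(350,20),sc(430,130)]).ravel()]
rh=least_squares(fh,[1.6]);print("hinge",rh.x,np.round(rh.fun,1))
Lt=1e-3*np.array([[95,70,28],[95,-70,28],[-95,-70,28],[-95,70,28]])
rt=least_squares(lambda q:(proj(ct,w(q,Lt))-[tr(42,137),tr(308,44),tr(462,398),tr(184,490)]).ravel(),[.4,-.3,.2])
print("tray",rt.x,np.round(rt.fun,1))
for n,q in(("frame corner",[.085,.076,.156]),("hinge edge",cov(rh.x[0],.172,0,.003)),("slot",[-.05,0,.151])): print(n,w(p,q))
E
```

```text
[ 0.49155633 -0.02141678  0.05533004] [[-0.5, -0.2], [-0.5, -0.7], [0.3, -0.6], [-0.5, 0.2], [0.1, -0.5], [-0.5, -1.0], [1.2, 0.3], [-1.5, 0.3], [-0.8, 0.8]]
charger [ 0.5113988  -0.02082045  0.0049924 ] expected [[ 0.51152572 -0.02031075  0.        ]] [ 0.5 -0.9  0.4 -0.3 -0.5 -0.   0.1 -2.1 -0.1 -0.5 -2.6 -0.6 -1.8 -0.5
  1.   0.8]
hinge [1.71731544] [-1.3 -1.1  0.1 -0.4 -0.8 -1.7 -1.  -0.2]
tray [ 0.4733717  -0.31663796  0.11243412] [ 0.6 -1.8 -1.  -0.4 -1.   0.7  1.4  1.3]
frame corner [[0.57222332 0.05916757 0.156     ]]
hinge edge [[ 0.60446235 -0.0151633   0.32571908]]
slot [[ 0.44163285 -0.02418187  0.151     ]]
```

Call:
step_arm([
  {"grip":-1,"slide":[0,-0.033,0],"spin":-7.1},
  {"grip":-1,"slide":[0,-0.033,0],"spin":-7.1},
  {"grip":-1,"slide":[0,-0.034,0],"spin":-7.0},
  {"grip":-1,"slide":[0,0,0],"spin":0},
])

```text
time_s: 0.48
ee_pos: [0.1707, 0.5241, 0.312]
eef_rot: [-1.575, -0.008, 1.634]
force: [-0.9, 1.2, 0.8]
grip_width: 0.0941
```

Call:
step_arm([
  {"grip":-1,"slide":[-0.033,0,-0.0183],"spin":0},
  {"grip":-1,"slide":[-0.033,0,-0.0183],"spin":0},
  {"grip":-1,"slide":[-0.033,0,-0.0183],"spin":0},
  {"grip":-1,"slide":[-0.033,0,-0.0183],"spin":0},
  {"grip":-1,"slide":[-0.033,0,-0.0183],"spin":0},
  {"grip":-1,"slide":[-0.033,0,-0.0183],"spin":0},
  {"grip":-1,"slide":[-0.033,0,-0.0183],"spin":0},
  {"grip":-1,"slide":[-0.033,0,-0.0183],"spin":0},
  {"grip":-1,"slide":[-0.033,0,-0.0183],"spin":0},
  {"grip":-1,"slide":[-0.033,0,-0.0183],"spin":0},
  {"grip":-1,"slide":[-0.033,0,-0.0183],"spin":0},
  {"grip":-1,"slide":[-0.033,0,-0.0183],"spin":0},
  {"grip":-1,"slide":[-0.033,0,-0.0183],"spin":0},
  {"grip":-1,"slide":[-0.033,0,-0.0183],"spin":0},
  {"grip":-1,"slide":[-0.033,0,-0.0183],"spin":0},
  {"grip":-1,"slide":[-0.033,0,-0.0183],"spin":0},
  {"grip":-1,"slide":[-0.033,0,-0.0183],"spin":0},
  {"grip":-1,"slide":[0,0,0],"spin":0},
  {"grip":-1,"slide":[0,0,0],"spin":0},
])

```text
time_s: 2.07
ee_pos: [0.5121, -0.0213, 0.3045]
eef_rot: [-1.569, -0.0, 1.623]
force: [-0.5, 1.3, 0.5]
grip_width: 0.094
```

Run:
```python
from h import *
import cv2
o=get_obs();print(o['ee_pos'],o['eef_rot'])
c=cams.calibration("wrist");i=cams.camera("wrist");cv2.imwrite("pics/w1.png",i)
p=[.4916,-.0214,.0553]
L=1e-3*np.array([[42,22,186],[42,-22,186],[-2,-22,186],[-2,22,186]])
print(proj(c,w(p,L)).round(0).tolist())
for q in proj(c,w(p,L)): cv2.circle(i,(int(q[0]),int(q[1])),3,(0,0,255),-1)
cv2.imwrite("pics/w1m.png",i)
```

```text
[ 0.51214505 -0.0212934   0.30445609] [-1.56922003e+00 -3.17912537e-04  1.62285617e+00]
[[344.0, 265.0], [294.0, 265.0], [293.0, 215.0], [345.0, 215.0]]
```

View pics/w1m.png

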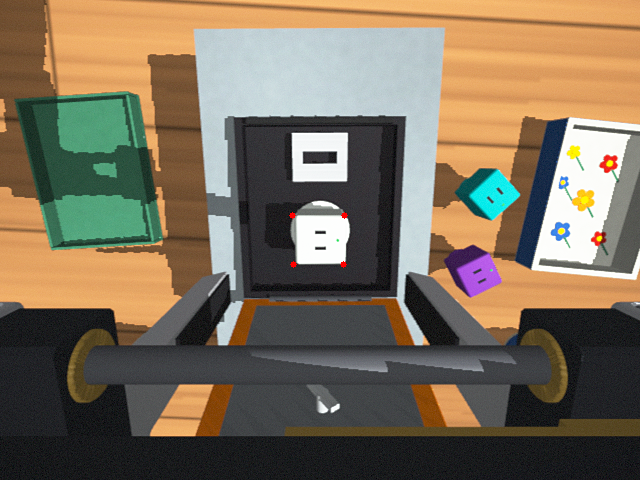

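The wrist view shows the white charger at (320,240) between the fingers, within 2 px of prediction. I descend and grip.

Call:
step_arm([
  {"grip":-1,"slide":[0.001,0.031,0],"spin":0},
  {"grip":-1,"slide":[0,0.031,0],"spin":0},
  {"grip":-1,"slide":[0,0.031,0],"spin":0},
  {"grip":-1,"slide":[0,0.031,0],"spin":0},
  {"grip":-1,"slide":[0,0.03,0],"spin":0},
  {"grip":-1,"slide":[0,0,0],"spin":0},
  {"grip":1,"slide":[0,0,0],"spin":0},
  {"grip":1,"slide":[0,0,0],"spin":0},
  {"grip":1,"slide":[0,0,0],"spin":0},
  {"grip":1,"slide":[0,0,0],"spin":0},
  {"grip":1,"slide":[0,0,0],"spin":0},
  {"grip":1,"slide":[0,0,0],"spin":0},
], force=40)

```text
time_s: 3.12
ee_pos: [0.512, -0.019, 0.1521]
eef_rot: [-1.572, 0.0, 1.626]
force: [-0.1, -1.0, -0.8]
grip_width: 0.0574
```

Still closing; wait a little.

Call:
step_arm([
  {"grip":1,"slide":[0,0,0],"spin":0},
  {"grip":1,"slide":[0,0,0],"spin":0},
  {"grip":1,"slide":[0,0,0],"spin":0},
  {"grip":1,"slide":[0,0,0],"spin":0},
])

```text
time_s: 3.45
ee_pos: [0.5119, -0.019, 0.1516]
eef_rot: [-1.571, -0.0, 1.626]
force: [-0.8, -0.4, 2.0]
grip_width: 0.0437
```

Call:
step_arm([
  {"grip":1,"slide":[0,-0.003,0],"spin":0},
  {"grip":1,"slide":[0,-0.004,0],"spin":0},
  {"grip":1,"slide":[0,-0.005,0],"spin":0},
  {"grip":1,"slide":[0,-0.008,0],"spin":0},
  {"grip":1,"slide":[0,-0.015,0],"spin":0},
  {"grip":1,"slide":[0,-0.025,0],"spin":0},
  {"grip":1,"slide":[0,-0.03,0],"spin":0},
  {"grip":1,"slide":[0,-0.03,0],"spin":0},
  {"grip":1,"slide":[0,0,0],"spin":0},
])

```text
time_s: 4.2
ee_pos: [0.5134, -0.0192, 0.2784]
eef_rot: [-1.58, 0.002, 1.626]
force: [-0.2, -1.2, -0.1]
grip_width: 0.0437
```

Run:
```python
from h import *
import cv2
o=get_obs();print(o['ee_pos'],o['eef_rot'],o['force'],o['grip_width'])
cv2.imwrite("pics/s2.png",cams.camera("side"))
```

```text
[ 0.51335873 -0.0191722   0.27842969] [-1.58033115  0.00165978  1.62606711] [-0.21361108 -1.21128358 -0.0998905 ] 0.043702584815261264
```

View pics/s2.png

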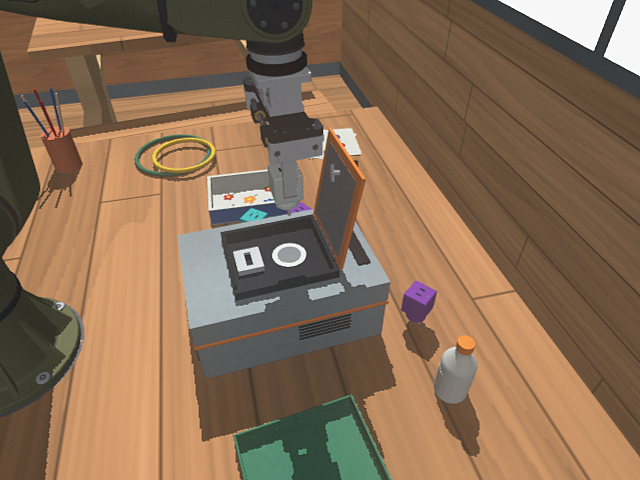

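Run:
```python
from h import *
import cv2
cv2.imwrite("pics/w2.png",cams.camera("wrist"))
s=cv2.imread("pics/s2.png")
cv2.imwrite("pics/s2c.png",cv2.resize(s[110:240,230:380],None,fx=4,fy=4,interpolation=cv2.INTER_CUBIC))
```

```text
(no output)
```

View pics/s2c.png

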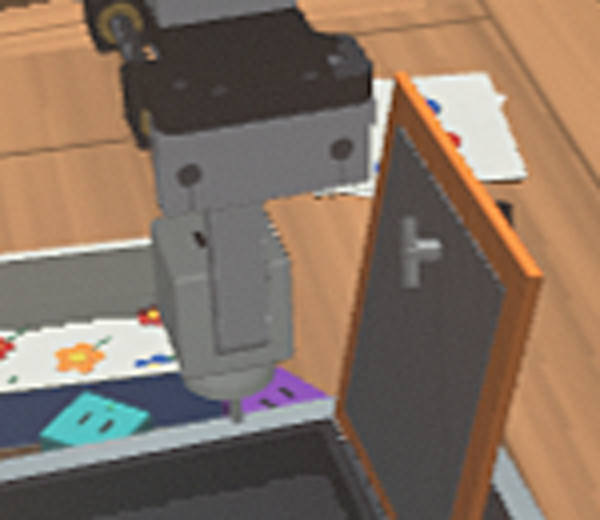

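View pics/w2.png

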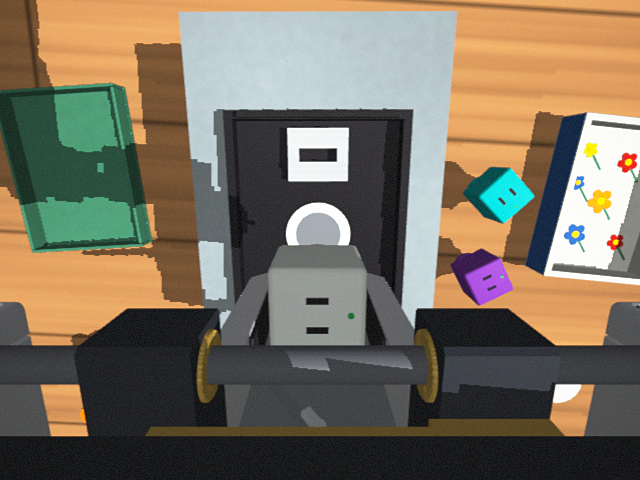

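Call:
step_arm([
  {"grip":1,"slide":[-0.0295,0,0.0056],"spin":0},
  {"grip":1,"slide":[-0.0295,0,0.0056],"spin":0},
  {"grip":1,"slide":[-0.0295,0,0.0056],"spin":0},
  {"grip":1,"slide":[-0.0295,0,0.0056],"spin":0},
  {"grip":1,"slide":[-0.0295,0,0.0056],"spin":0},
  {"grip":1,"slide":[-0.0295,0,0.0056],"spin":0},
  {"grip":1,"slide":[-0.0295,0,0.0056],"spin":0},
  {"grip":1,"slide":[-0.0295,0,0.0056],"spin":0},
  {"grip":1,"slide":[-0.0295,0,0.0056],"spin":0},
  {"grip":1,"slide":[-0.0295,0,0.0056],"spin":0},
  {"grip":1,"slide":[0,0.02,0],"spin":-3.2},
  {"grip":1,"slide":[0,0.03,0],"spin":0},
  {"grip":1,"slide":[0,0.03,0],"spin":0},
  {"grip":1,"slide":[0,0.03,0],"spin":0},
  {"grip":1,"slide":[0,0.03,0],"spin":0},
  {"grip":1,"slide":[0,0,0],"spin":0},
  {"grip":1,"slide":[0,0,0],"spin":0},
])

```text
time_s: 5.72
ee_pos: [0.4716, -0.3162, 0.1306]
eef_rot: [-1.568, -0.002, 1.682]
force: [-0.1, 0.5, 0.7]
grip_width: 0.0435
```

Run:
```python
from h import *
import cv2
o=get_obs();print(o['ee_pos'],o['eef_rot'],o['force'],o['grip_width'])
cv2.imwrite("pics/w3.png",cams.camera("wrist"))
```

```text
[ 0.47155247 -0.31621553  0.13055971] [-1.56834402 -0.00231727  1.68175577] [-0.13139802  0.52657896  0.70753947] 0.04352755035248355
```

View pics/w3.png

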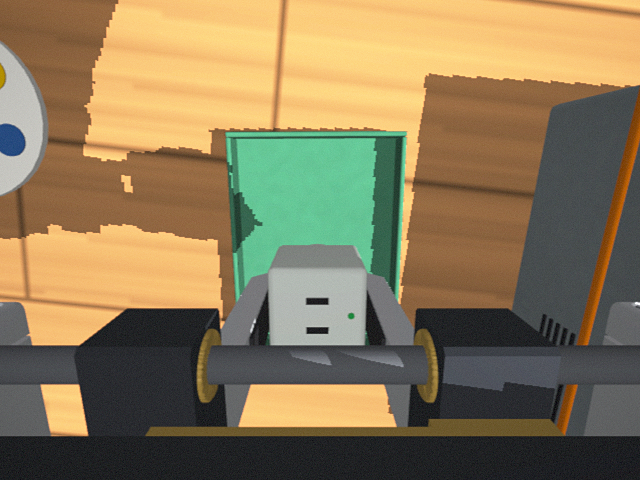

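Call:
step_arm([
  {"grip":1,"slide":[0,0.025,0],"spin":0},
  {"grip":1,"slide":[0,0.025,0],"spin":0},
  {"grip":1,"slide":[0,0.018,0],"spin":0},
  {"grip":1,"slide":[0,0.006,0],"spin":0},
  {"grip":1,"slide":[0,0.003,0],"spin":0},
  {"grip":1,"slide":[0,0.001,0],"spin":0},
  {"grip":1,"slide":[0,0,0],"spin":0},
])

```text
time_s: 6.35
ee_pos: [0.4729, -0.3172, 0.055]
eef_rot: [-1.572, 0.002, 1.682]
force: [0.3, -0.4, -1.2]
grip_width: 0.0436
```

Call:
step_arm([
  {"grip":1,"slide":[0,0.002,0],"spin":0},
  {"grip":1,"slide":[0,0.002,0],"spin":0},
  {"grip":1,"slide":[0,0.001,0],"spin":0},
  {"grip":1,"slide":[0,0,0],"spin":0},
])

```text
time_s: 6.68
ee_pos: [0.4725, -0.3169, 0.0491]
eef_rot: [-1.572, 0.001, 1.682]
force: [-0.7, 0.2, 4.8]
grip_width: 0.0438
```

Pins are on the tray floor. Release gently.

Call:
step_arm([
  {"grip":0.02,"slide":[0,0,0],"spin":0},
  {"grip":-0.1,"slide":[0,0,0],"spin":0},
  {"grip":-0.2,"slide":[0,0,0],"spin":0},
  {"grip":-0.35,"slide":[0,0,0],"spin":0},
  {"grip":-0.35,"slide":[0,0,0],"spin":0},
  {"grip":-0.35,"slide":[0,0,0],"spin":0},
  {"grip":-0.35,"slide":[0,0,0],"spin":0},
  {"grip":-0.35,"slide":[0,0,0],"spin":0},
])

```text
time_s: 7.35
ee_pos: [0.4722, -0.3167, 0.0484]
eef_rot: [-1.571, -0.0, 1.682]
force: [0.8, -0.1, 0.4]
grip_width: 0.0632
```

Run:
```python
from h import *
import cv2
o=get_obs();print(o['ee_pos'],o['force'],o['grip_width'])
cv2.imwrite("pics/w4.png",cams.camera("wrist"))
```

```text
[ 0.47217345 -0.31665714  0.04841925] [ 0.7645123  -0.10371622  0.39546603] 0.06324569167831467
```

View pics/w4.png

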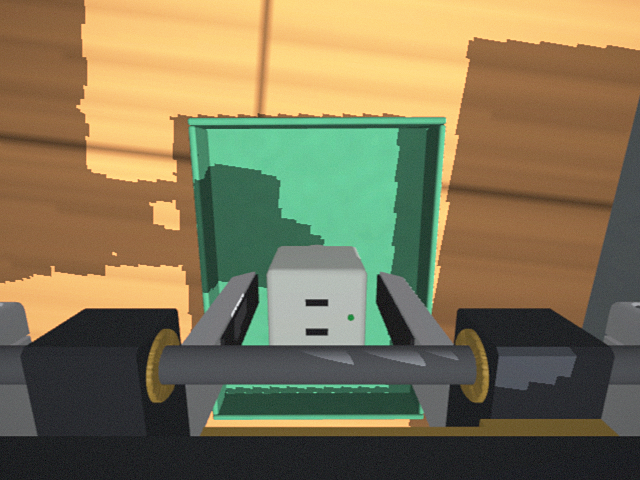

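The charger stands free between the open fingers. I rise straight up.

Call:
step_arm([
  {"grip":-0.35,"slide":[0,-0.015,0],"spin":0},
  {"grip":-0.35,"slide":[0,-0.03,0],"spin":0},
  {"grip":-0.35,"slide":[0,-0.035,0],"spin":0},
  {"grip":-1,"slide":[0,-0.037,0],"spin":0},
  {"grip":-1,"slide":[0,-0.037,0],"spin":0},
  {"grip":-1,"slide":[0,-0.037,0],"spin":0},
  {"grip":-1,"slide":[0,-0.037,0],"spin":0},
  {"grip":-1,"slide":[0,-0.037,0],"spin":0},
  {"grip":-1,"slide":[0,-0.037,0],"spin":0},
  {"grip":-1,"slide":[0,-0.035,0],"spin":3.2},
  {"grip":-1,"slide":[0,0,0],"spin":0},
  {"grip":-1,"slide":[0,0,0],"spin":0},
])

```text
time_s: 8.4
ee_pos: [0.4724, -0.3168, 0.3871]
eef_rot: [-1.573, 0.002, 1.626]
force: [0.9, -0.5, -1.0]
grip_width: 0.0942
```

Run:
```python
from h import *
import cv2
o=get_obs();print(o['ee_pos'],o['eef_rot'],o['qpos'],o['grip_width'])
cv2.imwrite("pics/t5.png",cams.camera("top"))
```

```text
[ 0.47239562 -0.31680591  0.38710095] [-1.5732837   0.00218251  1.62594908] [-6.55121949e-01  2.82625043e-01  1.13208201e+00 -3.32505859e-05
  1.72357664e+00 -2.28107886e+00] 0.09422909746178408
```

View pics/t5.png

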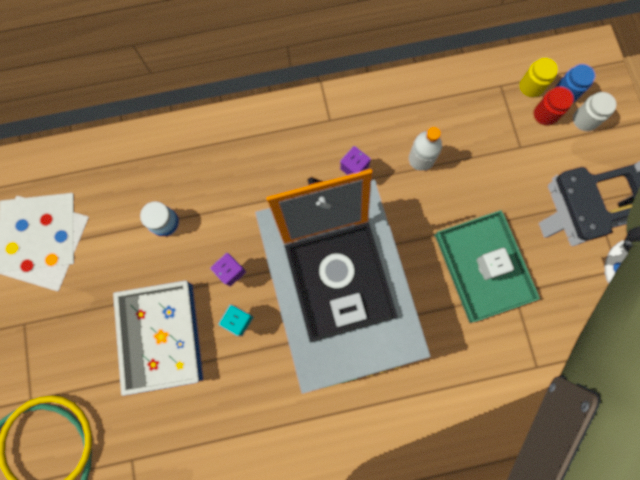

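Call:
step_arm([
  {"grip":-1,"slide":[0.0267,0,-0.0204],"spin":0},
  {"grip":-1,"slide":[0.0267,0,-0.0204],"spin":0},
  {"grip":-1,"slide":[0.0267,0,-0.0204],"spin":0},
  {"grip":-1,"slide":[0.0267,0,-0.0204],"spin":0},
  {"grip":-1,"slide":[0.0267,0,-0.0204],"spin":0},
  {"grip":-1,"slide":[0.0267,0,-0.0204],"spin":0},
  {"grip":-1,"slide":[0.0267,0,-0.0204],"spin":0},
  {"grip":-1,"slide":[0.0267,0,-0.0204],"spin":0},
  {"grip":-1,"slide":[0.0267,0,-0.0204],"spin":0},
  {"grip":-1,"slide":[0.0267,0,-0.0204],"spin":0},
  {"grip":-1,"slide":[0.0267,0,-0.0204],"spin":0},
  {"grip":-1,"slide":[0,0,0],"spin":0},
  {"grip":-1,"slide":[0,0,0],"spin":0},
])

```text
time_s: 9.53
ee_pos: [0.6806, -0.0096, 0.3825]
eef_rot: [-1.567, -0.0, 1.629]
force: [-1.1, 0.6, 0.4]
grip_width: 0.094
```

Run:
```python
from h import *
import cv2
o=get_obs();print(o['ee_pos'],o['eef_rot'],o['qpos'],o['grip_width'])
cv2.imwrite("pics/w6.png",cams.camera("wrist"))
cv2.imwrite("pics/s6.png",cams.camera("side"))
```

```text
[ 0.68055448 -0.00958032  0.38250316] [-1.56670258e+00 -4.85672332e-04  1.62860421e+00] [-6.78641423e-02  5.97974904e-01  6.99654339e-01 -3.25188888e-05
  1.84808575e+00 -1.69647818e+00] 0.0940436134081742
```

View pics/w6.png

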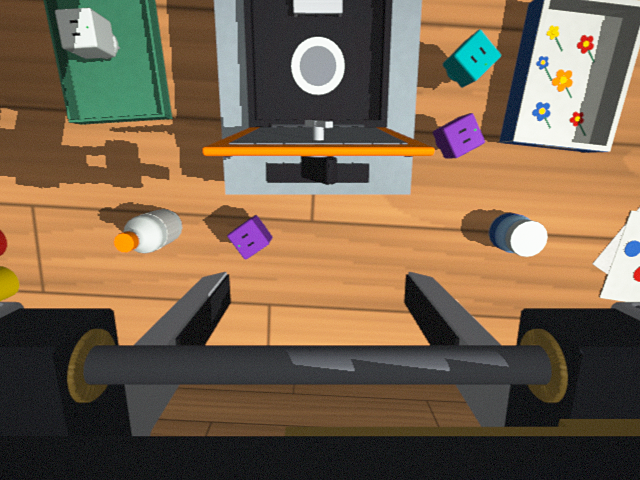

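View pics/s6.png

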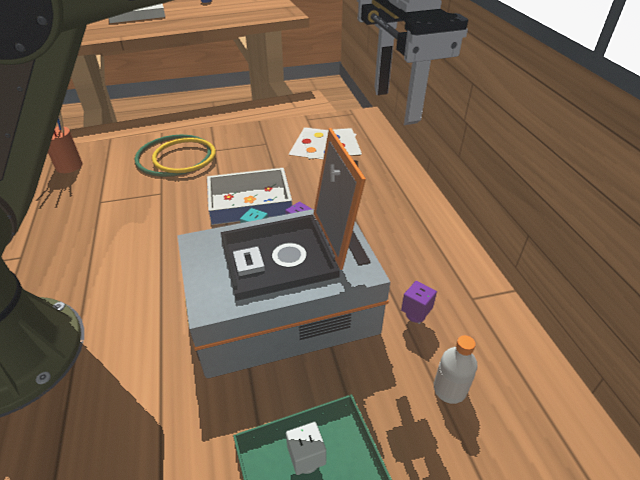

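Call:
step_arm([
  {"grip":-1,"slide":[0,0.028,0],"spin":0},
  {"grip":-1,"slide":[0,0.028,0],"spin":0},
  {"grip":-1,"slide":[0,0.028,0],"spin":0},
  {"grip":-1,"slide":[0,0.028,0],"spin":0},
  {"grip":-1,"slide":[0,0,0.02],"spin":0},
  {"grip":-1,"slide":[0,0,0.02],"spin":0},
  {"grip":-1,"slide":[0,0,0.01],"spin":0},
  {"grip":-1,"slide":[0,0,0.01],"spin":0},
  {"grip":-1,"slide":[0,0,0.01],"spin":0},
  {"grip":-1,"slide":[0,0,0.01],"spin":0},
  {"grip":-1,"slide":[0,0,0.01],"spin":0},
])

```text
time_s: 10.55
ee_pos: [0.589, -0.0172, 0.2737]
eef_rot: [-1.572, 0.0, 1.625]
force: [2.7, -0.0, 0.2]
grip_width: 0.0938
```

Run:
```python
from h import *
import cv2
o=get_obs();print(o['ee_pos'],o['eef_rot'],o['force'],o['grip_width'])
cv2.imwrite("pics/s7.png",cams.camera("side"))
```

```text
[ 0.58904185 -0.01722837  0.27373872] [-1.57157009e+00  2.35602848e-04  1.62450552e+00] [ 2.73133977 -0.00492354  0.15898887] 0.09382472246622471
```

View pics/s7.png

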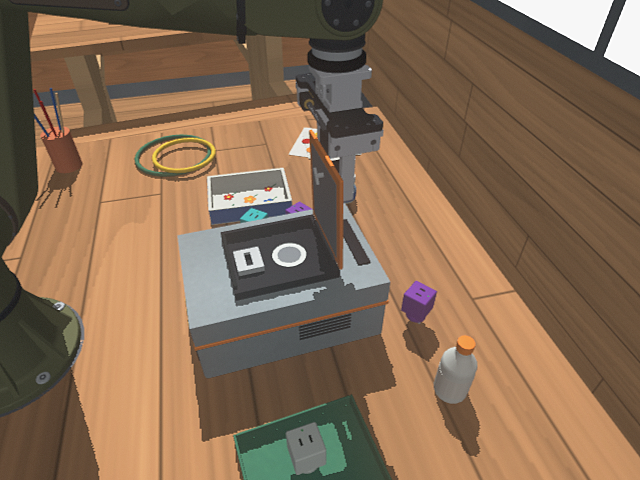

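Call:
step_arm([
  {"grip":-1,"slide":[0,0,0.01],"spin":0},
  {"grip":-1,"slide":[0,0,0.01],"spin":0},
  {"grip":-1,"slide":[0,0,0.01],"spin":0},
  {"grip":-1,"slide":[0,0,0.01],"spin":0},
  {"grip":-1,"slide":[0,0,0.01],"spin":0},
  {"grip":-1,"slide":[0,0,0.01],"spin":0},
  {"grip":-1,"slide":[0,0,0.01],"spin":0},
  {"grip":-1,"slide":[0,0,0],"spin":0},
])

```text
time_s: 11.27
ee_pos: [0.5191, -0.0207, 0.2739]
eef_rot: [-1.571, 0.0, 1.625]
force: [-0.1, 0.2, 0.2]
grip_width: 0.0942
```

Run:
```python
from h import *
import cv2
o=get_obs();print(o['ee_pos'],o['eef_rot'],o['force'],o['grip_width'])
cv2.imwrite("pics/s8.png",cams.camera("side"))
```

```text
[ 0.51908983 -0.020676    0.27392805] [-1.57141780e+00  2.30535878e-04  1.62475051e+00] [-0.05557363  0.2181972   0.1616073 ] 0.09419430868444115
```

View pics/s8.png

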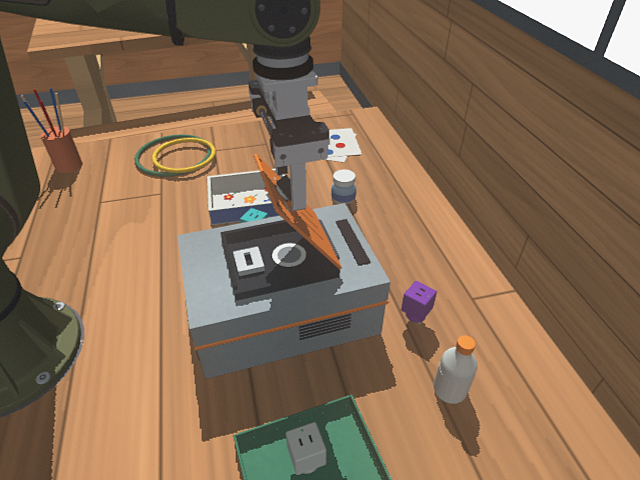

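Call:
step_arm([
  {"grip":-1,"slide":[0,-0.02,0],"spin":0},
  {"grip":-1,"slide":[0,-0.02,0],"spin":0},
  {"grip":-1,"slide":[0,0,0],"spin":0},
  {"grip":-1,"slide":[0,0,0],"spin":0},
  {"grip":-1,"slide":[0,0,0],"spin":0},
  {"grip":-1,"slide":[0,0,0],"spin":0},
  {"grip":-1,"slide":[0,0,0],"spin":0},
  {"grip":-1,"slide":[0,0,0],"spin":0},
  {"grip":-1,"slide":[0,0,0],"spin":0},
  {"grip":-1,"slide":[0,0,0],"spin":0},
  {"grip":-1,"slide":[0,0,0],"spin":0},
  {"grip":-1,"slide":[0,0,0],"spin":0},
  {"grip":-1,"slide":[0,0,0],"spin":0},
  {"grip":-1,"slide":[0,0,0],"spin":0},
  {"grip":-1,"slide":[0,0,0],"spin":0},
  {"grip":-1,"slide":[0,0,0],"spin":0},
  {"grip":-1,"slide":[0,0,0],"spin":0},
  {"grip":-1,"slide":[0,0,0],"spin":0},
  {"grip":-1,"slide":[0,0,0],"spin":0},
  {"grip":-1,"slide":[0,0,0],"spin":0},
])

```text
time_s: 12.98
ee_pos: [0.5203, -0.0198, 0.3134]
eef_rot: [-1.571, -0.0, 1.626]
force: [0.4, -0.4, 0.3]
grip_width: 0.0939
```

Run:
```python
from h import *
import cv2
o=get_obs();print(o['ee_pos'],o['eef_rot'],o['force'],o['grip_width'])
c=cams.calibration("wrist");np.save("cw9.npy",c["T"])
i=cams.camera("wrist");cv2.imwrite("pics/w9.png",i)
cv2.imwrite("pics/s9.png",cams.camera("side"))
p=[.4916,-.0214,.0553]
th=.067
def cov(th,r,y,h): return np.array([.085-r*np.cos(th)+h*np.sin(th),y,.156+r*np.sin(th)+h*np.cos(th)])
for q in ([.172,.076,.006],[.172,-.076,.006],[.135,0,.006],[.135,0,.03]): print(q,w(p,cov(th,*q)).round(4),proj(c,w(p,cov(th,*q))).round(1))
```

```text
[ 0.52027438 -0.01984246  0.31344272] [-1.57077152e+00 -9.34931235e-06  1.62602422e+00] [ 0.43719344 -0.41669896  0.32920179] 0.0939245483069831
[0.172, 0.076, 0.006] [[0.4013 0.0497 0.1735]] [[407.3 103.5]]
[0.172, -0.076, 0.006] [[ 0.4097 -0.102   0.1735]] [[228.4 103.2]]
[0.135, 0, 0.006] [[ 0.4424 -0.0241  0.171 ]] [[317.8 148.5]]
[0.135, 0, 0.03] [[ 0.444 -0.024  0.195]] [[317.8 149.5]]
```

View pics/w9.png

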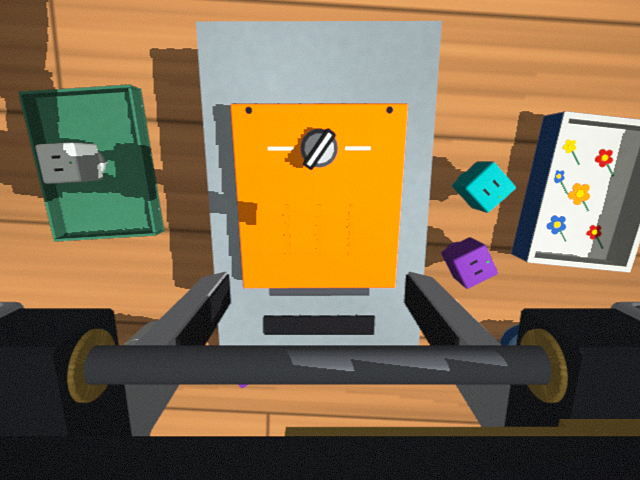

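View pics/s9.png

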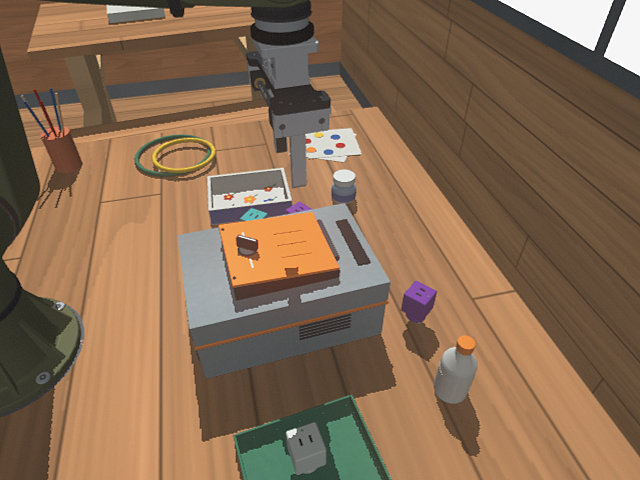

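Prediction matches (cover corners at (232,103), (407,103), fastener at (319,148)), so the cover is down and ajar. I'll crop the wing to read its angle.

Run:
```python
import cv2
i=cv2.imread("pics/w9.png")
cv2.imwrite("pics/w9c.png",cv2.resize(i[110:185,260:380],None,fx=6,fy=6,interpolation=cv2.INTER_CUBIC))
```

```text
(no output)
```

View pics/w9c.png

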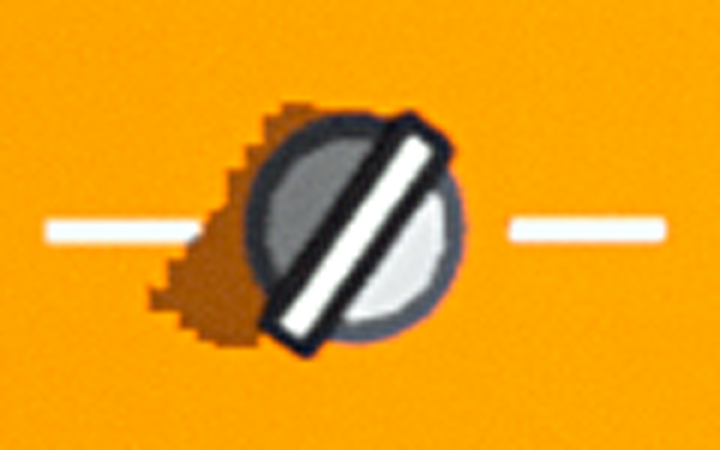

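Call:
step_arm([
  {"grip":0.3,"slide":[0.0003,0,0.0256],"spin":0},
  {"grip":0.3,"slide":[0.0003,0,0.0256],"spin":0},
  {"grip":0.3,"slide":[0.0003,0,0.0256],"spin":0},
  {"grip":0.3,"slide":[0,0.015,0],"spin":6.94},
  {"grip":0.3,"slide":[0,0.015,0],"spin":6.94},
  {"grip":0.3,"slide":[0,0.015,0],"spin":6.94},
  {"grip":0.3,"slide":[0,0.015,0],"spin":6.94},
  {"grip":0.3,"slide":[0,0.015,0],"spin":6.94},
  {"grip":0.3,"slide":[0,0,0],"spin":0},
  {"grip":0.3,"slide":[0,0,0],"spin":0},
], force=20)

```text
time_s: 13.92
ee_pos: [0.4434, -0.0232, 0.2385]
eef_rot: [-1.57, 0.0, 1.024]
force: [0.1, 0.0, -0.5]
grip_width: 0.0336
```

Run:
```python
from h import *
import cv2
o=get_obs();print(o['ee_pos'],o['eef_rot'],o['force'],o['grip_width'])
c=cams.calibration("wrist")
i=cams.camera("wrist");cv2.imwrite("pics/w10.png",i)
print(proj(c,[[.444,-.023,.195],[.4425,-.023,.175],o['ee_pos']]))
cv2.imwrite("pics/s10.png",cams.camera("side"))
```

```text
[ 0.44344082 -0.02317731  0.23854278] [-1.57008786e+00  3.44021577e-04  1.02428738e+00] [ 0.14973024  0.0213463  -0.47933036] 0.033552199865971855
[[318.94666846 266.03520574]
 [317.73058882 256.16065122]
 [318.49769036 288.85459174]]
```

View pics/w10.png

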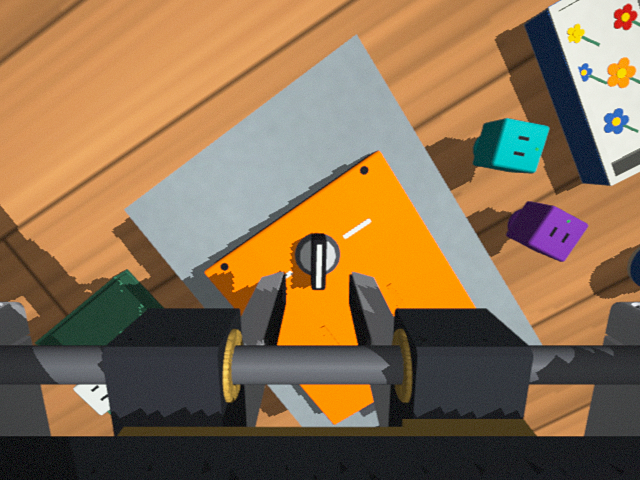

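View pics/s10.png

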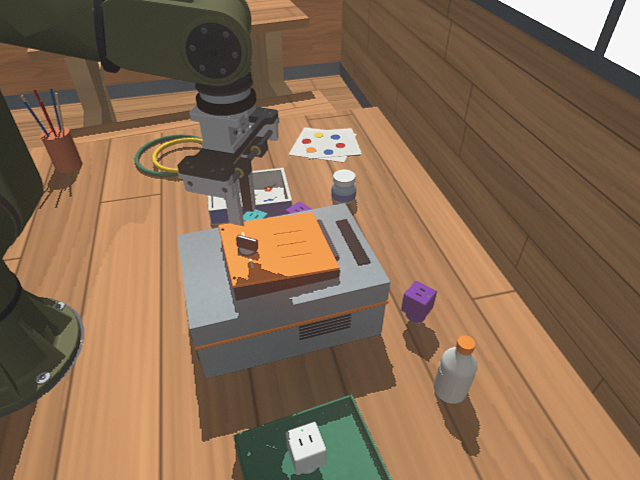

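The wing lies at (319,263), upright in the image, so the jaws are square across it. I go down and grip.

Call:
step_arm([
  {"grip":0.3,"slide":[0,0.025,0],"spin":0},
  {"grip":0.3,"slide":[0,0.02,0],"spin":0},
  {"grip":0.3,"slide":[0,0.01,0],"spin":0},
  {"grip":0.3,"slide":[0,0.004,0],"spin":0},
  {"grip":0.3,"slide":[0,0,0],"spin":0},
  {"grip":1,"slide":[0,0,0],"spin":0},
  {"grip":1,"slide":[0,0,0],"spin":0},
  {"grip":1,"slide":[0,0,0],"spin":0},
  {"grip":1,"slide":[0,0,0],"spin":0},
  {"grip":1,"slide":[0,0,0],"spin":0},
  {"grip":1,"slide":[0,0,0],"spin":0},
])

```text
time_s: 14.93
ee_pos: [0.444, -0.0229, 0.18]
eef_rot: [-1.572, -0.001, 1.021]
force: [2.8, 4.1, 3.7]
grip_width: 0.0104
```

Call:
step_arm([
  {"grip":1,"slide":[0,0,0],"spin":6.1},
  {"grip":1,"slide":[0,0,0],"spin":6.1},
  {"grip":1,"slide":[0,0,0],"spin":6.1},
  {"grip":1,"slide":[0,0,0],"spin":6.1},
  {"grip":1,"slide":[0,0,0],"spin":6.1},
  {"grip":1,"slide":[0,0,0],"spin":6.1},
  {"grip":1,"slide":[0,0,0],"spin":6.1},
  {"grip":1,"slide":[0,0,0],"spin":6.1},
  {"grip":1,"slide":[0,0,0],"spin":6.5},
  {"grip":1,"slide":[0,0,0],"spin":0},
  {"grip":1,"slide":[0,0,0],"spin":0},
])

```text
time_s: 15.85
ee_pos: [0.4435, -0.0231, 0.1792]
eef_rot: [-1.571, 0.0, 0.059]
force: [2.9, 1.7, -3.6]
grip_width: 0.0103
```

Run:
```python
from h import *
import cv2
o=get_obs();print(o['ee_pos'],o['eef_rot'],o['force'],o['moment'],o['grip_width'])
cv2.imwrite("pics/w11.png",cams.camera("wrist"))
cv2.imwrite("pics/s11.png",cams.camera("side"))
s=cv2.imread("pics/s11.png")
cv2.imwrite("pics/s11c.png",cv2.resize(s[190:320,200:360],None,fx=4,fy=4,interpolation=cv2.INTER_CUBIC))
```

```text
[ 0.44346815 -0.0231331   0.17924659] [-1.57067995e+00  3.70458417e-04  5.87972597e-02] [ 2.93399126  1.74504803 -3.6083618 ] [ 0.16168027 -0.27610041 -0.08179114] 0.010313992863611938
```

View pics/w11.png

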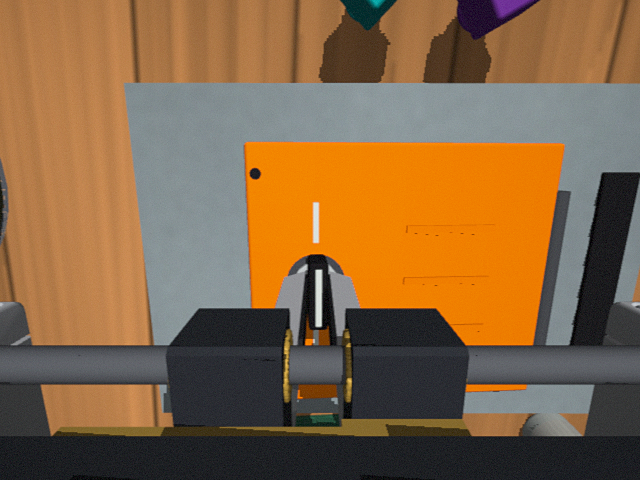

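View pics/s11c.png

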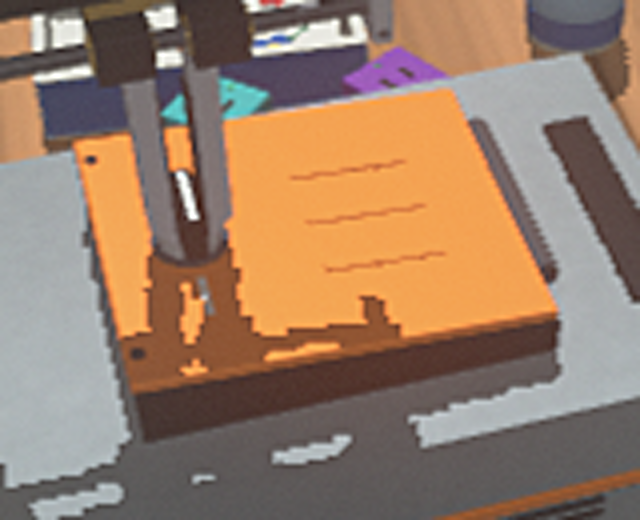

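Call:
step_arm([
  {"grip":1,"slide":[-0.0005,0.002,0],"spin":0},
  {"grip":1,"slide":[-0.0005,0.002,0],"spin":0},
  {"grip":1,"slide":[-0.0005,0.002,0],"spin":0},
  {"grip":1,"slide":[0,0.002,0],"spin":0},
  {"grip":1,"slide":[0,0,0],"spin":0},
  {"grip":1,"slide":[0,0,0],"spin":0},
])

```text
time_s: 16.45
ee_pos: [0.4421, -0.0233, 0.1717]
eef_rot: [-1.571, -0.0, 0.055]
force: [0.6, 1.4, 3.1]
grip_width: 0.0098
```

Run:
```python
from h import *
o=get_obs();print(o['ee_pos'],o['eef_rot'],o['force'],o['moment'],o['grip_width'])
```

```text
[ 0.44211456 -0.02333494  0.17168288] [-1.57100009e+00 -2.65567447e-04  5.54824143e-02] [0.62938704 1.38405229 3.13014339] [ 0.08841447 -0.05139839  0.0243167 ] 0.009764072278602317
```

Call:
step_arm([
  {"grip":1,"slide":[0,0.001,0],"spin":0},
  {"grip":1,"slide":[0,0.001,0],"spin":0},
  {"grip":1,"slide":[0,0.001,0],"spin":0},
  {"grip":1,"slide":[0,0,0],"spin":0},
  {"grip":1,"slide":[0,0,0],"spin":0},
])

```text
time_s: 16.87
ee_pos: [0.4421, -0.0234, 0.1701]
eef_rot: [-1.571, -0.001, 0.055]
force: [-9.4, 1.6, 23.6]
grip_width: 0.01
```

Call:
step_arm([
  {"grip":1,"slide":[-0.0005,0,0],"spin":0},
  {"grip":1,"slide":[0,0,0],"spin":0},
  {"grip":1,"slide":[0,0,0],"spin":0},
])

```text
time_s: 17.12
ee_pos: [0.442, -0.0234, 0.1702]
eef_rot: [-1.571, -0.002, 0.055]
force: [-5.4, 2.3, 20.7]
grip_width: 0.0097
```

Run:
```python
from h import *
import cv2
o=get_obs();print(o['ee_pos'],o['eef_rot'],o['force'],o['moment'],o['grip_width'])
s=cams.camera("side");t=cams.camera("top");wi=cams.camera("wrist")
cv2.imwrite("pics/s12.png",s);cv2.imwrite("pics/t12.png",t);cv2.imwrite("pics/w12.png",wi)
cs=cams.calibration("side")
p=[.4916,-.0214,.0553]
def cov(th,r,y,h): return np.array([.085-r*np.cos(th)+h*np.sin(th),y,.156+r*np.sin(th)+h*np.cos(th)])
for th in(0,.03,.067): print(th,[proj(cs,w(p,cov(th,.172,y,h))).round(1).tolist()[0] for y,h in((.076,.006),(-.076,.006),(-.076,0))])
print("frame corner base",proj(cs,w(p,[-.085,-.076,.14])))
for n,y0,y1,x0,x1,f in(("s12",205,310,205,355,5),("s11",205,310,205,355,5)):
    cv2.imwrite(f"pics/{n}d.png",cv2.resize(cv2.imread(f"pics/{n}.png")[y0:y1,x0:x1],None,fx=f,fy=f,interpolation=cv2.INTER_CUBIC))
```

```text
[ 0.4420434  -0.02338731  0.17017324] [-1.57129342 -0.00217832  0.05535927] [-5.40510153  2.34826164 20.70232394] [0.30199694 1.0721546  0.01777204] 0.009696608067819613
0 [[218.3, 229.7], [232.5, 291.6], [233.0, 294.3]]
0.03 [[218.1, 227.4], [232.2, 289.3], [232.6, 292.0]]
0.067 [[217.8, 224.5], [232.0, 286.4], [232.2, 289.1]]
frame corner base [[235.55579232 300.88453968]]
```

View pics/s12d.png

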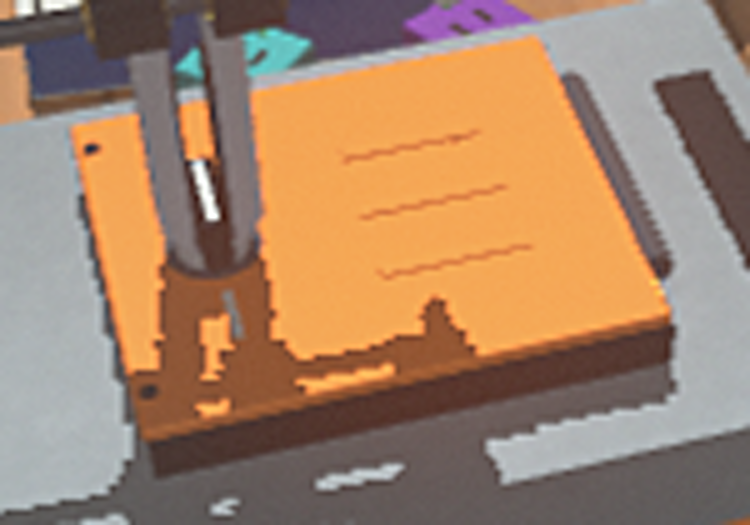

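View pics/s11d.png

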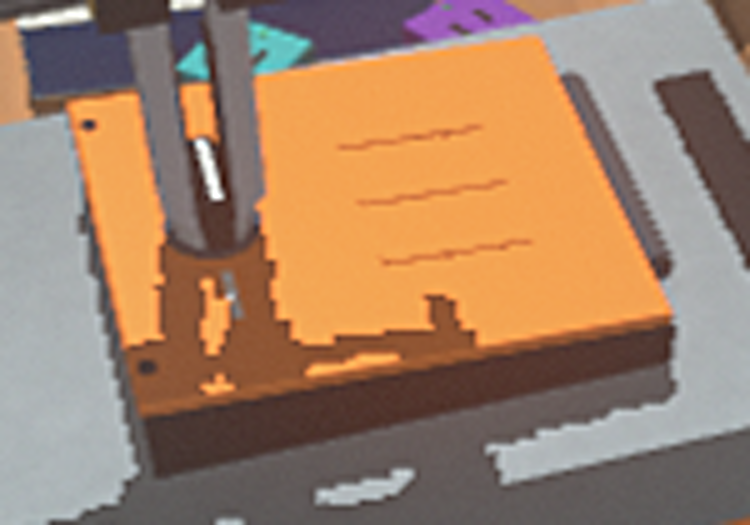

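View pics/w12.png

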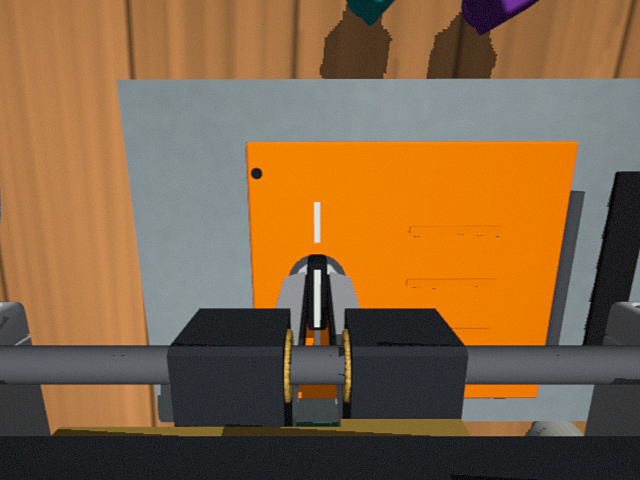

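View pics/t12.png

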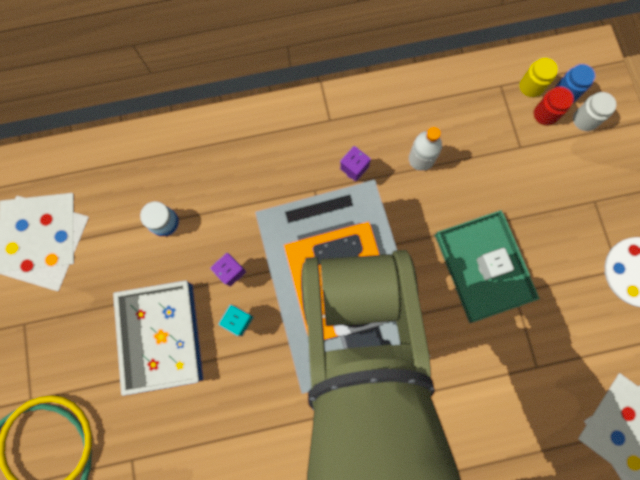

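Run:
```python
from station import get_obs, hand_in
o=get_obs();print(o['time_s'],o['ee_pos'],o['force'])
print(hand_in())
```

```text
17.2667 [ 0.44203422 -0.02339282  0.17015912] [-4.31049202  1.92521224 21.50199352]
the job is handed in; nothing more can be done
None
```

I carried out every step in the order asked and handed the job in at 17.3 s; `hand_in()` gives no verdict.

- **Charger:** I pulled it straight out of its socket and put it in the green tray. In the last top view it is in the tray, standing on its pins.
- **Cover:** I pushed it down from behind. It came to rest ajar, as expected with the fastener out of line.
- **Fastener:** I turned the wing from about 0.97 rad to about 0. In the last wrist view it lines up with the white marks.
- **Pressing home:** With the wing still gripped, I pressed down about 9 mm, which matches the full travel. The arm is holding about 21 N down, three times the 7 N needed.

**Last checks:** In the side view the cover's edge dropped about 4.6 px. I expected 5.2 px for fully home and 2.9 px for resting on the seal, so it reads as home, to within about half a pixel. A leftover sideways force of 4–5 N remained. The painted tray, paint jar and glue bottle looked unmoved in the last top view, and no other check disagreed.

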